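# Fetch the slim paint tin from the latched cupboard

## Robot

A 6-joint arm with a two-finger parallel gripper is mounted at the origin on the work surface. World frame = base frame: x ahead of the robot, y to its left, z up, the work surface at z = 0. Lengths are in m, angles in rad, forces in N, time in s.
With the tool pointing down it reaches from about 0.3 to 0.825 m from the base axis. Payload 5.4 kg.
Tool frame: the origin (TCP) lies at the very end of the fingers, on their centre line; the grasp point (between the pads) lies 19 mm behind it; z points along the fingers, x is the direction in which the jaws open and shut, and the axes are right-handed (so a half turn about z gives the same grasp; the last joint's range is limited). The gripper opens to 92 mm and grips with 3 to 60 N. Pads are 20 mm wide; open, the fingers measure 128 mm over their backs; the gripper's body (75 mm by 189 mm) begins 69 mm behind the grasp point.
Start: joints at [-1.431, 0.158, 1.597, -0, 1.386, -0.21], TCP at [0.197, -0.54, 0.215] pointing down, gripper open.
Joint ranges: [-2.91, 2.91], [-0.94, 2.29], [0.18, 2.7], [-1.29, 4.43], [0.17, 2.64], [-3, 3]. Speed limits (rad/s): [2.57, 2.57, 3.14, 3.14, 3.14, 3.14].

## Interface

Orientations are given as a rotation vector (axis times angle).
In Python, from workcell import bot gives the robot as it stands. Calls block until the motion is done:
- bot.goto(position, orientation): joint-space move of the TCP to a pose.
- bot.line_to(position, rot=None, max_speed=0.15): straight line of the TCP; rot=None keeps the orientation; max_speed is the mean speed in m/s.
- bot.set_joints(angles): joint-space move.
- bot.set_gripper(opening, newtons=None): opening from 0.0 (shut) to 1.0 (fully open); newtons is the grip in N (None keeps the last); returns when the fingers have stopped.
- bot.hold(seconds).
- bot.inverse_kinematics(position, orientation): joint angles nearest the present ones, or None.
- bot.read_camera(name): name is "scene" or "top" or "wrist"; returns a dict with "pixels" (480x640x3 uint8, blue, green, red), "fx", "fy", "cx", "cy" (pixels), "R" (3x3) and "t" (3): a world point X has camera coordinates R X + t. Camera axes: x right, y down, z forward; pixel columns grow to the right and rows downward; lengths in m; the calibration is good to about 2 mm. A picture is of the moment at which its call begins. There is no depth.
A pose or a line that the arm cannot do raises bot.MotionError and nothing moves.
- bot.job_done(): hands the job in, once; it reports no verdict.
Readings, each from a call of its own:
- bot.current_clock(): time.
- bot.current_joints(): joint angles.
- bot.current_joint_vel(): joint speeds.
- bot.current_effort(): joint torques, N m.
- bot.current_ee_pos(): TCP position.
- bot.current_tool_rot(): TCP orientation.
- bot.current_contact_force(): force on the tool from outside, world axes, zero at the start.
- bot.current_ft_torque(): the same for the moment, N m.
- bot.current_opening(): opening from 0.0 (shut) to 1.0 (fully open).
Only numpy, scipy, OpenCV 4.12 (cv2) and the standard library are available. Lean on these libraries where they do the work, as an engineer would, in place of code of your own. Each camera call takes 0.05 s, during which the arm holds its last target. There are 200 camera calls.

## Task

The slim, taller paint tin stands in the rack on the inside of the small mesh-fronted cupboard's door. Press the thumb lever down to lift the latch bar out of its catch and swing the door wide open, then take the slim tin out and set it down (do not drop it) upright in the drip tray, on the bare side next to the brush. Finally swing the door fully shut so that the bar falls back into its catch, with the squat tin still standing in the rack and everything else on the bench left where it is.

Things in the scene. Friction and masses are not known exactly. Their poses are not given: they have to be found in the camera images.
- door (a joint): Cupboard door's angle: 0 shut, grows as it opens outward (turns counter-clockwise seen from above), stop at 1.9. It stays where it is left (about 0.06 Nm of hinge friction). Latched, it has 1 to 3 mm of play at the free edge.
- door_hinge (a point): On the door's upright hinge axis, 140 mm above the table. Axes turn with the door: z up, y from the hinge along the door, -x out of its outer face. Door: pine frame and wire mesh, outer face x = -19 mm, inner x = -1, free edge y = 258, 25 to 252 mm above the table. Its top rail (40 mm) is solid: push there to shut it. Cupboard behind it 258 mm high, top bare.
- door_handle (a point): Middle of the D handle on the door's outside, under the thumb lever: upright 12 mm round bar, 38 mm off the face (x = -57, y = 216 mm in door_hinge axes), 70 to 160 mm above the table.
- door_rack (a point): Centre of the floor of the plywood rack on the door's inside, turning with the door (axes as door_hinge; x = 53, y = 119 mm there), 140 mm above the table. Inside 69 mm deep (x), 166 mm long (y), rim 22 mm high. The tins stand 44 mm either side of its centre along y; which is in which place varies. With the door open a right angle the fingers clear the cupboard.
- thumb_lever (a joint): Thumb lever's angle: 0 at rest, grows as the thumb plate is pressed down, stop at 0.42. From about 0.3 on the bar is clear of its catch; it must be kept down until the door has moved some 20 mm at its free edge. Pressing it takes well under 1 N at the plate; let go, it rises again by the bar's weight.
- thumb_plate (a point): Centre of the thumb plate: dark steel, level, 26 mm wide (along the door), 46 long, 5 thick, outer end curled up 13 mm. At rest 215 mm above the table, x = -55, y = 216 mm in door_hinge axes. It turns about a level axis along the door, 45 mm inward of this point, so it goes down 15 mm at 0.34 rad. Free beside and above: press it from above or pinch its 26 mm width.
- latch_bar (a joint): Latch bar's angle: 0 lying down in its catch (or down, with the door open), grows as its nose rises; 0.06 is clear of the catch. When the door is pushed shut the nose rides up the catch's slope by itself and drops behind it when the door is home.
- bar_nose (a point): The nose of the steel latch bar on the inside of the door near the free edge (bar 130 x 15 x 7 mm, pivoted at the other end).
- slim_tin_mid (a point): Centre (half-way up) of the slim bare-metal paint tin with paper band: 54 mm across, 95 mm tall, 0.18 to 0.36 kg, z up. It is closed; it may be gripped anywhere on its side. In the rack its top is 235 mm above the table.
- squat_tin_mid (a point): Centre (half-way up) of the squat tin in the rack's other place: 62 mm across, 70 mm tall. It stays there.
- tray_floor (a point): Centre of the inner floor of the aluminium drip tray (fixed): 200 (x) x 210 (y) mm outside, wall 3 mm, rim 16 mm high, floor 3 mm above the table. Axes along the tray's sides, z up. The brush lies along y on the side x > 45 mm; the side x < 30 mm is bare.
- brush: Paint brush with green handle, 180 mm long, 20 mm wide, lying in the drip tray along the tray's y at x = 62 mm; origin under its middle.
- open_tin: Open red-banded paint tin, 108 mm across, 124 mm tall, origin under its centre.
- quart_tin: Lidded paint tin, 108 mm across, 124 mm tall, origin under its centre.
- tape_roll: Roll of blue masking tape lying flat, 104 mm across, 24 mm high, origin under its centre.
- sanding_block: Cork sanding block 100 x 60 x 32 mm, origin under its centre.

How it is judged:
By the outcome, as a careful person would: the job done as asked, in the order asked, and still so for the second after the job is handed in, with the robot touching nothing.
It also fails if it takes over 61 s, if anything falls off the work surface, if the arm or the gripper's body presses on something with over 40 N, if the wrist force passes 120 N, or if a joint passes its speed limit or range.

## Working session

There is one attempt and no reset: what is moved stays moved. The work goes in short steps, each a Python script; the robot and the scene stay as the last script left them, time stands still between calls to the robot, and variables do not carry over. Pictures are saved under pics/ and viewed, about 8 in all and at most 12, crops included, and the job is handed in when it is done.

```bash
mkdir -p pics; ls; python3 - <<'E'
from workcell import bot
import cv2,numpy as np
for n in("scene","top"):
    c=bot.read_camera(n);cv2.imwrite(f"pics/{n}0.png",c["pixels"])
    print(n,c["fx"],c["fy"],c["cx"],c["cy"],np.round(c["R"],4).tolist(),np.round(c["t"],4).tolist())
print(bot.current_tool_rot(),bot.current_clock())
E
```

```text
pics
scene 531.7578185653093 531.7578185653093 315.5981263911295 231.75950413400136 [[0.7021, 0.712, -0.0112], [0.4329, -0.4392, -0.7872], [-0.5654, 0.5478, -0.6166]] [-0.2969, -0.1404, 1.8345]
top 535.5293207028288 535.5293207028288 318.82805010470304 239.32699367177554 [[0.0136, -0.9997, -0.0186], [-0.9973, -0.0122, -0.0724], [0.0722, 0.0196, -0.9972]] [-0.0847, 0.5016, 1.7091]
[-2.57309763e+00  1.80029698e+00  1.72993832e-03] 0.1
```

View pics/scene0.png

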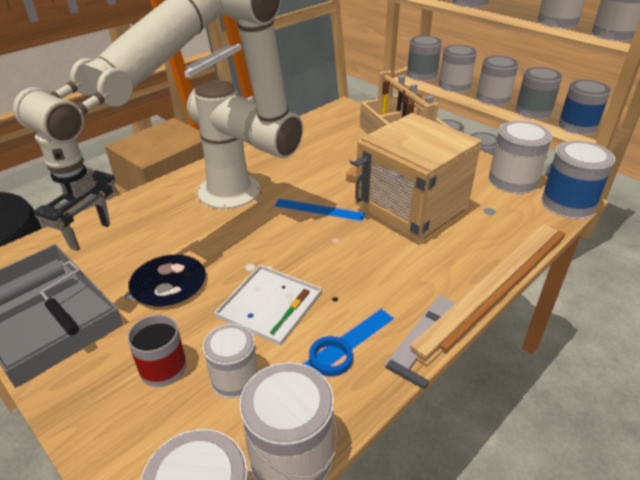

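View pics/top0.png

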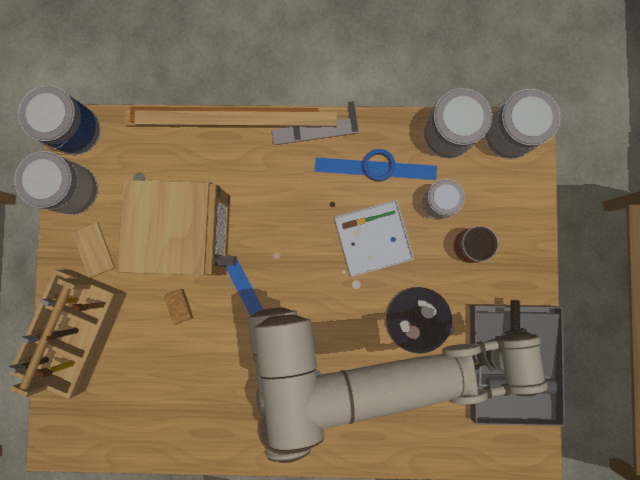

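The scene view shows the cupboard at about (418,170), with its mesh door facing the tray and the lever and handle at (362,178). In the top view the cupboard top spans (120–215, 180–275), with the tray at (373,238), the brush at (370,218) and the thumb plate near (226,260). The hinge is at the far +x end. I'll zoom in on the cupboard.

```bash
python3 - <<'E'
import cv2,numpy as np
a=cv2.imread("pics/top0.png")[165:290,105:265];b=cv2.imread("pics/scene0.png")[110:245,340:490]
a=cv2.resize(a,(400*160//160*2//2,312),interpolation=cv2.INTER_CUBIC);b=cv2.resize(b,(390,351),interpolation=cv2.INTER_CUBIC)
o=np.zeros((351,800,3),np.uint8);o[:312,:400]=a;o[:,405:795]=b
cv2.imwrite("pics/crop0.png",o)
E
cat > h.py <<'E'
from workcell import bot
import cv2,numpy as np
from scipy.spatial.transform import Rotation as Ro
def ray(c,u,v,z):
    R,t=np.array(c["R"]),np.array(c["t"])
    C=-R.T@t; d=R.T@np.array([(u-c["cx"])/c["fx"],(v-c["cy"])/c["fy"],1])
    return C+d*(z-C[2])/d[2]
def proj(c,X):
    p=np.array(c["R"])@X+np.array(c["t"]);return np.array([c["fx"]*p[0]/p[2]+c["cx"],c["fy"]*p[1]/p[2]+c["cy"]])
def rv(zdir,xdir):
    z=np.array(zdir,float);z/=np.linalg.norm(z);x=np.array(xdir,float);x-=z*(x@z);x/=np.linalg.norm(x)
    return Ro.from_matrix(np.c_[x,np.cross(z,x),z]).as_rotvec()
E
python3 - <<'E'
from h import *
c=bot.read_camera("top");p=c["pixels"]
hsv=cv2.cvtColor(p,cv2.COLOR_BGR2HSV)
# tray: bright low-sat blob
m=((hsv[...,1]<45)&(hsv[...,2]>150)).astype(np.uint8);m[:, :320]=0;m[:,425:]=0;m[:190]=0;m[285:]=0
m=cv2.morphologyEx(m,cv2.MORPH_CLOSE,np.ones((9,9)))
k=max(cv2.findContours(m,0,1)[0],key=cv2.contourArea)
bx=cv2.boxPoints(cv2.minAreaRect(k));W=np.array([ray(c,*q,0.016) for q in bx]);print("tray",bx.round(1).tolist(),W.round(3).tolist(),W.mean(0))
g=((hsv[...,0]>40)&(hsv[...,0]<85)&(hsv[...,1]>100)).astype(np.uint8);g[:190]=0;g[285:]=0;g[:,:320]=0;g[:,425:]=0
print("green",[ray(c,*q,.01).round(3).tolist() for q in cv2.boxPoints(cv2.minAreaRect(cv2.findNonZero(g)))])
for u,v in((123,181),(209,183),(207,275),(119,273)):print(u,v,ray(c,u,v,.258).round(3))
E
```

```text
tray [[327.8999938964844, 218.60000610351562], [396.5, 199.5], [415.6000061035156, 268.29998779296875], [347.0, 287.29998779296875]] [[0.57, -0.107, 0.016], [0.635, -0.328, 0.016], [0.414, -0.389, 0.016], [0.35, -0.17, 0.016]] [ 0.49212758 -0.24854182  0.016     ]
green [[0.574, -0.229, 0.01], [0.599, -0.32, 0.01], [0.592, -0.322, 0.01], [0.567, -0.23, 0.01]]
123 181 [0.643 0.471 0.258]
209 183 [0.64  0.227 0.258]
207 275 [0.382 0.226 0.258]
119 273 [0.385 0.471 0.258]
```

View pics/crop0.png

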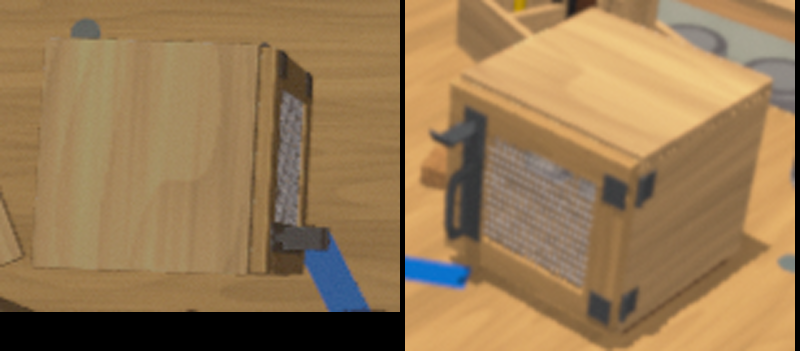

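```bash
python3 - <<'E'
from h import *
c=bot.read_camera("top");s=bot.read_camera("scene")
T=lambda x,y:(105+x/2.5,165+y/2.496)
S=lambda x,y:(340+(x-405)/2.6,110+y/2.6)
for n,q,z in(("far outer",(274,45),.252),("near outer",(273,273),.252),("plate end far",(330,229),.222),("plate end near",(328,250),.222),("top back far",(263,43),.252)):
    print(n,ray(c,*T(*q),z).round(3))
for n,q,z in(("S hinge-side outer top",(633,172),.252),("S free outer top",(453,86),.252),("S bot hinge",(619,330),.0),("plate tip",(432,133),.226),("plate tip R",(443,142),.222)):
    print(n,ray(s,*S(*q),z).round(3))
p=np.r_[0,0,0]
g=cv2.cvtColor(c["pixels"],cv2.COLOR_BGR2GRAY)
print(g[220,195:225],g[195,195:225]) 
print(g[252:270,230])
# IK feasibility, tool down with various yaws
for yaw in (0,45,90,135,-45):
  for P in([.43,.15,.25],[.43,.15,.14],[.66,.0,.2],[.46,.1,.2]):
    a=np.radians(yaw);q=bot.inverse_kinematics(P,rv([0,0,-1],[np.cos(a),np.sin(a),0]));print(yaw,P,None if q is None else np.round(q,2))
E
```

```text
far outer [0.641 0.213 0.252]
near outer [0.384 0.207 0.252]
plate end far [0.435 0.15  0.222]
plate end near [0.411 0.151 0.222]
top back far [0.643 0.225 0.252]
S hinge-side outer top [0.647 0.206 0.252]
S free outer top [0.392 0.213 0.252]
S bot hinge [0.624 0.259 0.   ]
plate tip [0.416 0.152 0.226]
plate tip R [0.434 0.151 0.222]
[127 128 130 130 131 136 135 136 135 130 131 105  90 118 131 127 123 127
 109  84  69  69  90 117 118 118 102 111 119 119] [127 128 131 135 136 135 138 139 138 132 132 131 122  86 119 128 126 124
 128 130  96  64  51  50  51  62  69  70  72  68]
[123 116 110  83  72  73  76  72  72  77  71  73  76  78  86  88  86  89]
0 [0.43, 0.15, 0.25] [ 0.07 -0.19  1.87 -0.    1.46  0.07]
0 [0.43, 0.15, 0.14] [ 0.07 -0.09  2.   -0.    1.23  0.07]
0 [0.66, 0.0, 0.2] [-0.18  0.39  1.35 -0.    1.4  -0.18]
0 [0.46, 0.1, 0.2] [-0.04 -0.11  1.9  -0.    1.35 -0.04]
45 [0.43, 0.15, 0.25] [ 0.07 -0.19  1.87 -0.    1.46 -0.72]
45 [0.43, 0.15, 0.14] [ 0.07 -0.09  2.   -0.    1.23 -0.72]
45 [0.66, 0.0, 0.2] [-0.18  0.39  1.35 -0.    1.4  -0.97]
45 [0.46, 0.1, 0.2] [-0.04 -0.11  1.9  -0.    1.35 -0.83]
90 [0.43, 0.15, 0.25] [ 0.07 -0.19  1.87 -0.    1.46 -1.5 ]
90 [0.43, 0.15, 0.14] [ 0.07 -0.09  2.   -0.    1.23 -1.5 ]
90 [0.66, 0.0, 0.2] [-0.18  0.39  1.35 -0.    1.4  -1.75]
90 [0.46, 0.1, 0.2] [-0.04 -0.11  1.9  -0.    1.35 -1.61]
135 [0.43, 0.15, 0.25] [ 0.07 -0.19  1.87 -0.    1.46 -2.29]
135 [0.43, 0.15, 0.14] [ 0.07 -0.09  2.   -0.    1.23 -2.29]
135 [0.66, 0.0, 0.2] [-0.18  0.39  1.35 -0.    1.4  -2.54]
135 [0.46, 0.1, 0.2] [-0.04 -0.11  1.9  -0.    1.35 -2.4 ]
-45 [0.43, 0.15, 0.25] [ 0.07 -0.19  1.87 -0.    1.46  0.85]
-45 [0.43, 0.15, 0.14] [ 0.07 -0.09  2.   -0.    1.23  0.85]
-45 [0.66, 0.0, 0.2] [-0.18  0.39  1.35 -0.    1.4   0.6 ]
-45 [0.46, 0.1, 0.2] [-0.04 -0.11  1.9  -0.    1.35  0.74]
```

```bash
python3 - <<'E'
from h import *
c=bot.read_camera("top")
K=np.array([ray(c,*q,.016) for q in((335,219),(396,202),(412,259),(352,276))]);print(K.round(3),K.mean(0),np.linalg.norm(np.roll(K,-1,0)-K,axis=1))
bot.goto([.423,.174,.31],rv([0,0,-1],[1,0,0]))
bot.set_gripper(.6)
w=bot.read_camera("wrist");t=bot.read_camera("top")
cv2.imwrite("pics/w1.png",w["pixels"]);np.savez("w1.npz",**w)
print("cam",(-w["R"].T@w["t"]).round(3),bot.current_ee_pos(),bot.current_clock())
E
```

```text
[[ 0.569 -0.13   0.016]
 [ 0.627 -0.326  0.016]
 [ 0.443 -0.378  0.016]
 [ 0.386 -0.186  0.016]] [ 0.5063515  -0.25497979  0.016     ] [0.20481686 0.19084651 0.20004453 0.1916828 ]
cam [0.424 0.247 0.48 ] [0.42298716 0.17401722 0.3099887 ] 3.7583
```

View pics/w1.png

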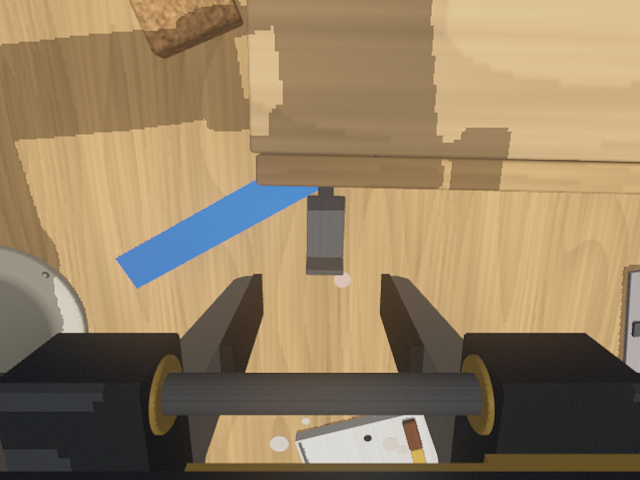

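Wrist view: the plate spans (307–344, 197–273), the door's outer top edge runs from (257,185) to (640,193), and the free edge is at u≈257.

```bash
python3 - <<'E'
from h import *
w=dict(np.load("w1.npz"))
for n,u,v,z in(("edge near",257,185,.252),("edge far",640,193,.252),("back near",257,155,.252),("plate in",327,197,.217),("plate out",325,273,.228)):print(n,ray(w,u,v,z).round(4))
E
```

```text
edge near [0.3861 0.2163 0.252 ]
edge far [0.61   0.2116 0.252 ]
back near [0.3869 0.2334 0.252 ]
plate in [0.4274 0.2035 0.217 ]
plate out [0.4261 0.1529 0.228 ]
```

```bash
cat >> h.py <<'E'
H=np.array([.6444,.2299])
def ax(th):
    a=np.pi-.021+th; y=np.array([np.cos(a),np.sin(a)]); return np.array([y[1],-y[0]]),y
def dp(th,x,y,z):
    xd,yd=ax(th); return np.r_[H+x*xd+y*yd,z]
def drot(th): return rv([0,0,-1],np.r_[-ax(th)[1],0])
def st(s): print(s,bot.current_ee_pos().round(4),"F",np.round(bot.current_contact_force(),1),"op",round(bot.current_opening(),3),"t",round(bot.current_clock(),2),flush=True)
E
python3 - <<'E'
from h import *
bot.line_to(dp(0,-.055,.216,.201),drot(0),max_speed=.12);st("down")
bot.set_gripper(0.0,12);st("grip")
bot.line_to(dp(0,-.052,.216,.184),max_speed=.05);st("press")
for th in (.06,.12,.2):
    bot.line_to(dp(th,-.052,.216,.184),drot(th),max_speed=.08);st(th)
c=bot.read_camera("top");cv2.imwrite("pics/t2.png",cv2.resize(c["pixels"][150:330,100:340],None,fx=2,fy=2))
E
```

```text
down [0.4279 0.1795 0.2018] F [ 0.5 -0.4  1.1] op 0.602 t 4.82
grip [0.4259 0.1793 0.2005] F [-5.5 -1.4  1.6] op 0.28 t 5.37
press [0.4261 0.1823 0.1834] F [-5.6  0.  -1.4] op 0.282 t 5.86
0.06 [0.4295 0.1689 0.1834] F [-5.6 -0.7 -0.8] op 0.286 t 6.17
0.12 [0.4336 0.1561 0.1835] F [-5.6 -0.9 -0.8] op 0.278 t 6.49
0.2 [0.4402 0.1394 0.1835] F [-5.8 -2.  -0.5] op 0.279 t 6.87
```

View pics/t2.png

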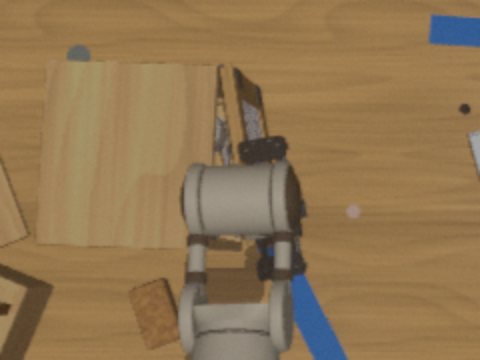

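The door is ajar, with a wedge gap visible at (225,90) in the crop. I'll continue the arc.

```bash
python3 - <<'E'
from h import *
for th in np.arange(.35,1.66,.15):
    bot.line_to(dp(th,-.053,.216,.186),drot(th),max_speed=.15)
st(th)
bot.set_gripper(.7);bot.line_to(dp(th,-.055,.216,.31),max_speed=.25)
bot.goto(dp(th,.035,.119,.36),drot(th));st("over rack")
for n in("top","wrist"):
    c=bot.read_camera(n);np.savez(n+"3.npz",**c);cv2.imwrite(f"pics/{n}3.png",c["pixels"])
E
```

```text
1.5500000000000003 [0.6877 0.0125 0.186 ] F [ 0.5 -1.2 -1.5] op 0.286 t 10.29
over rack [0.6044 0.1119 0.3579] F [ 0.8 -0.4 -0.2] op 0.701 t 12.28
```

View pics/wrist3.png

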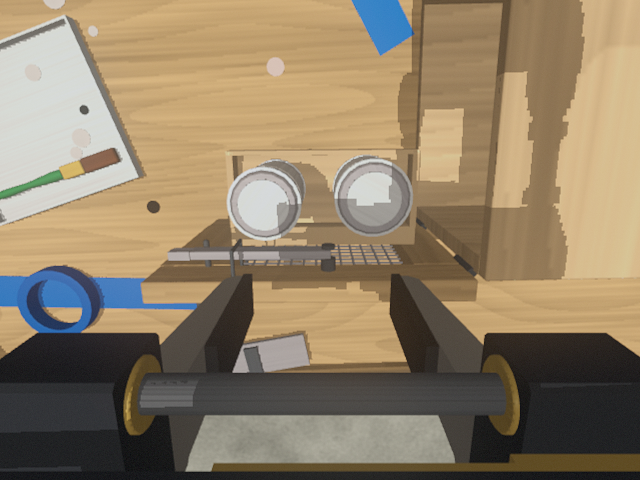

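View pics/top3.png

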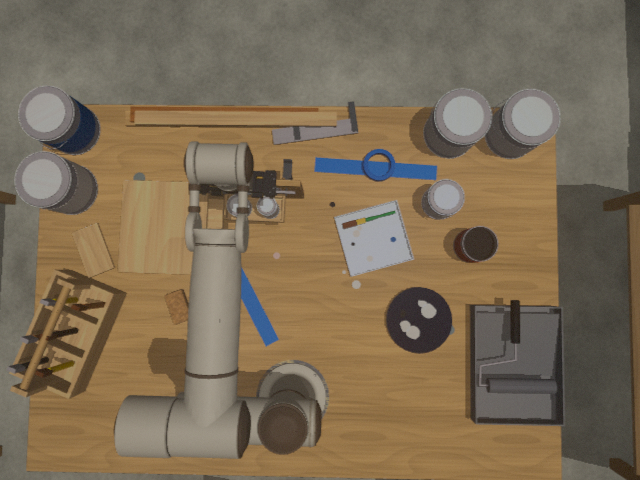

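Wrist view: two tins. The left one, at (264,203) towards the free edge, has a smaller lid (~74 px) and shows more side wall; the right one at (373,196) has a ~78 px lid. The slim tin should be the left one, and I'll check it against the lid sizes. In the top view the door is open about 90°, and the tray and other items haven't moved.

```bash
python3 - <<'E'
from h import *
w=dict(np.load("wrist3.npz"))
for n,l,r,v in(("left",228,301,203),("right",335,412,196)):
  for z in(.235,.21):
    a,b=ray(w,l,v,z),ray(w,r,v,z);m=(a+b)/2;print(n,z,"dia",np.linalg.norm(a-b).round(4),m.round(4))
g=cv2.cvtColor(w["pixels"],cv2.COLOR_BGR2GRAY)[140:245,215:425]
print((cv2.HoughCircles(cv2.medianBlur(g,3),cv2.HOUGH_GRADIENT,1.2,60,param1=100,param2=25,minRadius=30,maxRadius=45)+[215,140,0]).round(1))
for th in(1.5,1.55,1.6):print(th,dp(th,.053,.163,0).round(4),dp(th,.053,.075,0).round(4))
# door angle from inner top edge
a=ray(w,147,280,.252);b=ray(w,470,280,.252);print("edge",a.round(3),b.round(3))
E
```

```text
left 0.235 dia 0.0552 [0.5819 0.0684 0.235 ]
left 0.21 dia 0.0599 [0.5861 0.0645 0.21  ]
right 0.235 dia 0.058 [0.5801 0.1508 0.235 ]
right 0.21 dia 0.0629 [0.5842 0.154  0.21  ]
[[[262.4 201.8  36.4]
  [371.6 194.6  39. ]]]
1.5 [0.5767 0.0724 0.    ] [0.5847 0.1601 0.    ]
1.55 [0.5846 0.0693 0.    ] [0.5883 0.1572 0.    ]
1.6 [0.5927 0.0665 0.    ] [0.592  0.1545 0.    ]
edge [ 0.634 -0.022  0.252] [0.644 0.221 0.252]
```

```bash
python3 - <<'E'
from h import *
r=drot(1.54);P=np.array([.583,.0685])
bot.set_gripper(.717)
bot.line_to(np.r_[P,.27],r,max_speed=.2)
bot.line_to(np.r_[P,.200],max_speed=.08);st("down")
bot.set_gripper(0,25);st("grip")
bot.line_to(np.r_[P,.262],max_speed=.1);st("lift")
c=bot.read_camera("top");s=bot.read_camera("scene")
cv2.imwrite("pics/s4.png",cv2.resize(s["pixels"][80:300,290:500],None,fx=2.5,fy=2.5))
E
```

```text
down [0.5835 0.0685 0.2007] F [-0.2 -0.3 -0.8] op 0.718 t 14.29
grip [0.5834 0.0684 0.2007] F [ 0.1 -0.7  2. ] op 0.579 t 14.63
lift [0.5825 0.0685 0.2611] F [-0.2 -0.1 -2.2] op 0.579 t 15.4
```

View pics/s4.png

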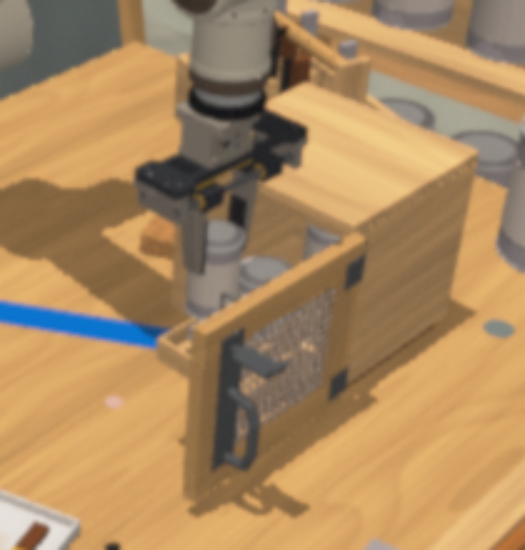

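The slim tin is in the fingers at (215,260) and lifted clear. The squat tin is still in the rack at (262,272). Next I'll carry the slim tin to the tray.

```bash
python3 - <<'E'
from h import *
a=.285;ex=np.array([np.cos(a),np.sin(a)]);ey=np.array([-ex[1],ex[0]])
T=np.array([.506,-.255])-.038*ex
r=rv([0,0,-1],np.r_[ey,0])
bot.line_to([.52,.03,.262],max_speed=.2)
bot.goto(np.r_[T,.2],r)
bot.line_to(np.r_[T,.085],max_speed=.15)
w=bot.read_camera("wrist");cv2.imwrite("pics/w5.png",w["pixels"])
bot.line_to(np.r_[T,.067],max_speed=.05);st("low")
f0=bot.current_contact_force()[2]
z=.067
while z>.057:
    z-=.001;bot.line_to(np.r_[T,z],max_speed=.03)
    f=bot.current_contact_force()[2]
    print(round(z,3),round(f-f0,2))
    if f-f0>2.0:break
E
```

```text
low [ 0.4693 -0.2655  0.0666] F [ 0.4 -0.8 -1.7] op 0.579 t 18.67
0.066 -0.76
0.065 -0.2
0.064 -0.09
0.063 6.0
```

View pics/w5.png

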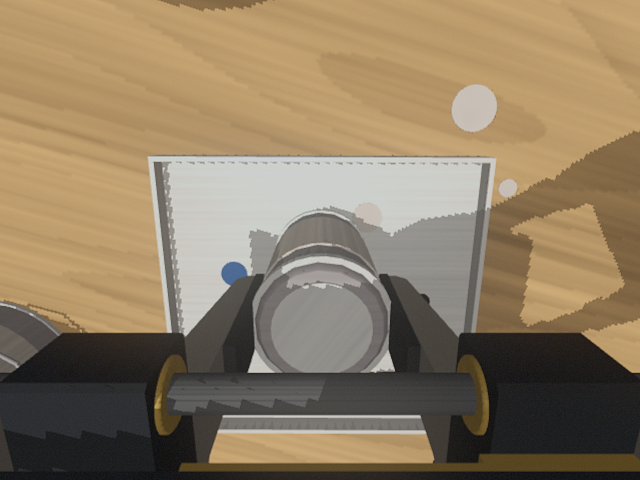

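```bash
python3 - <<'E'
from h import *
p=bot.current_ee_pos()
bot.set_gripper(.8);st("released")
bot.line_to(np.r_[p[:2],.2],max_speed=.15)
c=bot.read_camera("wrist");cv2.imwrite("pics/w6.png",c["pixels"])
bot.goto(np.r_[p[:2],.33],bot.current_tool_rot())
bot.goto(dp(1.54,-.075,.14,.33),drot(1.54))
bot.set_gripper(0.0,20)
bot.line_to(dp(1.54,-.06,.14,.226),max_speed=.15);st("behind")
for th in np.arange(1.54,.2,-.12):
    bot.line_to(dp(th,-.031,.14,.226),drot(th),max_speed=.11)
st(th)
for th in(.14,.07,.03,0):
    bot.line_to(dp(th,-.031,.14,.226),drot(th),max_speed=.05);st(th)
E
```

```text
released [ 0.4695 -0.2657  0.0629] F [-0.1  0.7  0.1] op 0.799 t 20.15
behind [0.6978 0.0869 0.2275] F [-0.1 -0.8  1. ] op 0.002 t 25.39
0.21999999999999886 [0.5137 0.1714 0.226 ] F [-0.1 -0.5  0.1] op 0.002 t 29.2
0.14 [0.5094 0.1819 0.226 ] F [-0.  -0.5  1. ] op 0.002 t 29.58
0.07 [0.5063 0.1917 0.226 ] F [ 0.1 -0.   0.1] op 0.002 t 29.93
0.03 [0.5051 0.1969 0.226 ] F [ 0.7 -3.1 -0.5] op 0.005 t 30.2
0 [0.5037 0.2021 0.226 ] F [-0.8 -0.5 -0.2] op 0.002 t 30.45
```

View pics/w6.png

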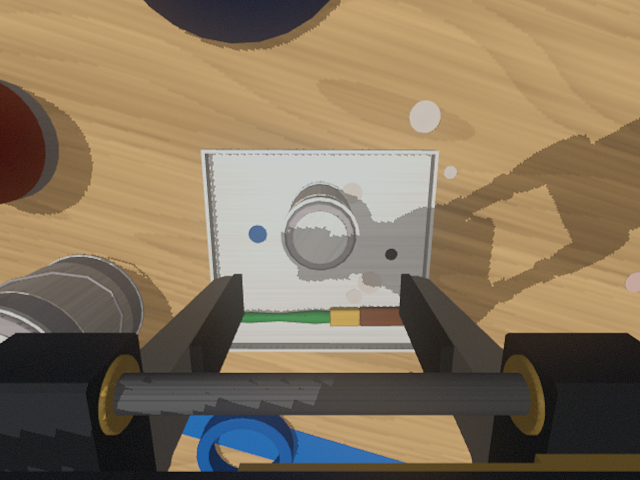

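The slim tin stands upright in the tray at (320,232), clear of the brush at (330,316). I'll press the door home until the force rises, then back off and look.

```bash
python3 - <<'E'
from h import *
x=-.031
while x<-.012:
    x+=.0015;bot.line_to(dp(0,x,.14,.226),max_speed=.03)
    f=bot.current_contact_force();print(round(x,4),np.round(f,1))
    if f[1]<-14:break
bot.hold(.3);st("pressed")
bot.line_to(dp(0,-.075,.14,.226),max_speed=.1)
bot.goto(dp(0,-.095,.216,.36),drot(0));bot.hold(.3);st("clear")
w=bot.read_camera("wrist");s=bot.read_camera("scene");t=bot.read_camera("top");np.savez("w7.npz",**w)
cv2.imwrite("pics/w7.png",w["pixels"]);cv2.imwrite("pics/t7.png",t["pixels"]);cv2.imwrite("pics/s7.png",s["pixels"])
E
```

```text
-0.0295 [-0.4 -0.1  0.6]
-0.028 [-0.6 -4.2  0.7]
-0.0265 [-1.9 -8.8  1.3]
-0.025 [ -2.3 -13.8   2.4]
-0.0235 [ -2.9 -18.4   5.2]
pressed [0.5038 0.2043 0.2261] F [ -3.4 -19.8   3.5] op 0.003 t 32.0
clear [0.4263 0.1395 0.3585] F [-0.5  0.2  0.6] op 0.001 t 33.63
```

View pics/w7.png

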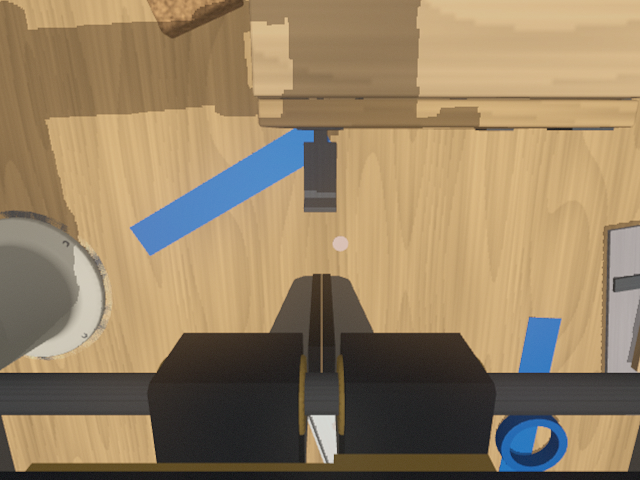

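```bash
python3 - <<'E'
from h import *
w=dict(np.load("w7.npz"))
print("edge",ray(w,260,126,.252).round(4),ray(w,630,129,.252).round(4),"plate",ray(w,320,143,.217).round(4),ray(w,320,211,.228).round(4))
# gentle tug test on the plate, lever not pressed
bot.set_gripper(.6)
bot.line_to(dp(0,-.055,.216,.31),max_speed=.15)
bot.line_to(dp(0,-.055,.216,.203),max_speed=.12)
bot.set_gripper(0,6);st("pinch")
for d in(.002,.004,.006,.008):
    bot.line_to(dp(0,-.055-d,.216,.203),max_speed=.03);st(d)
    if bot.current_contact_force()[1]>3:break
bot.line_to(dp(0,-.055,.216,.203),max_speed=.03);st("back")
bot.set_gripper(.6);bot.line_to(dp(0,-.055,.216,.33),max_speed=.15);st("up")
bot.goto([.42,.0,.36],drot(0));bot.hold(.3)
for n in("scene","top"):
    cv2.imwrite(f"pics/{n}8.png",bot.read_camera(n)["pixels"])
st("end")
E
```

```text
edge [0.3866 0.2162 0.252 ] [0.6376 0.209  0.252 ] plate [0.4268 0.2031 0.217 ] [0.4258 0.1518 0.228 ]
pinch [0.4259 0.1793 0.2024] F [-5.2 -0.3  0.3] op 0.283 t 36.87
0.002 [0.4262 0.1774 0.2026] F [-5.5 -0.6  0.8] op 0.282 t 37.12
0.004 [0.4264 0.1767 0.2028] F [-5.4  5.   0.9] op 0.284 t 37.37
back [0.4259 0.1793 0.2024] F [-6.  -1.6  1.9] op 0.282 t 37.65
up [0.4268 0.1794 0.3288] F [-0.7  0.   0.3] op 0.598 t 39.25
end [0.42   0.0006 0.3599] F [0.1 0.2 1. ] op 0.6 t 40.41
```

View pics/scene8.png

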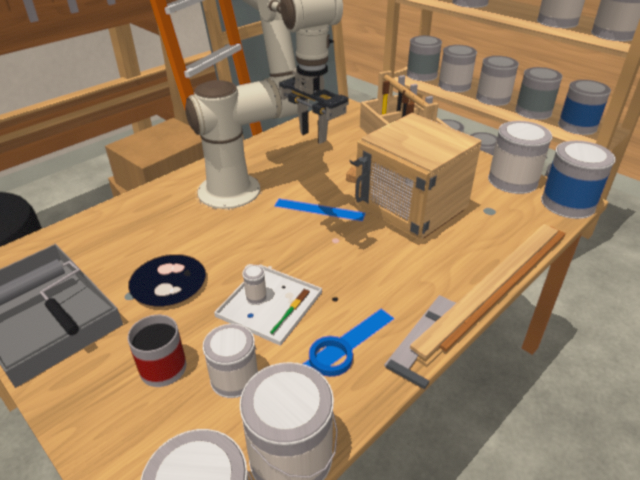

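The latch holds: a tug meets 5 N after about 2.6 mm. The slim tin stands in the tray at (256,284), and everything else is where it was. Handing the job in.

```bash
python3 -c "
from workcell import bot
bot.job_done()"
```

```text
the job is handed in; nothing more can be done
```

The job is done and handed in at about 40 s of the 61 s allowed. I pinched and pressed the thumb lever, swung the door to about 1.55 rad, and took the slim tin from the free-edge place in the rack. I lowered it onto the tray floor on the bare side until it touched, released it, then pushed the door shut by its top rail.

**Last checks:**
- **Door:** the outer edge is back within about 1 mm of where it started. A gentle tug on the plate, with the lever not pressed, met 5 N after about 2.6 mm, so the bar is in its catch.
- **Slim tin:** it stands upright in the tray, clear of the brush.
- **Other items:** they look unmoved in the last picture.
- **Forces:** I pressed the door home with about 20 N at the fingers, the highest force reading printed.

**Not confirmed:** I last saw the squat tin upright in the rack just after lifting out the slim one. I did not look again through the mesh after closing the door. The swing shut was slow, and nothing pushed back until the last few millimetres.

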